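Dress both faces of a brass padlock on the emery board

ROBOT

A 6-joint arm with a two-finger parallel gripper is mounted at the origin on the work surface. World frame = base frame: x ahead of the robot, y to its left, z up, the work surface at z = 0. Lengths are in m, angles in rad, forces in N, time in s.
With the tool pointing down it reaches from about 0.35 to 1 m from the base axis. Payload 7.1 kg.
Tool frame: the origin (TCP) lies at the centre of the arm's flange, where the gripper is bolted on; the fingertips stand 173 mm ahead of it and the grasp point (between the pads) lies 155 mm ahead of it; z points along the fingers, y is the line along which they close (so a half turn about z gives the same grasp; the last joint's range is limited). The gripper opens to 85 mm and grips with 20 to 120 N. Pads are 22 mm wide; open, the fingers measure 114 mm over their backs; the gripper's body (76 mm by 85 mm) begins 54 mm behind the grasp point. The pads swing forward as they close: fully open they stand 13 mm farther back than shut.
Start: joints at [1.241, 0.423, 1.63, -0, 1.089, -0.019], TCP at [0.191, 0.595, 0.405] pointing down, gripper open.
Joint ranges: [-3, 3], [-0.9, 2.11], [0.09, 2.58], [-1.31, 4.45], [0.11, 2.69], [-2.54, 2.54]. Speed limits (rad/s): [2.39, 2.39, 3.01, 3.14, 3.14, 3.14].

INTERFACE

Orientations are given as a unit quaternion [w, x, y, z].
In Python, from cell import * gives the robot as it stands.
- The arm moves only by the tool apply_moves, never from a script. Its argument "rows" is a list of rows, each a list of 3 entries, a list of its own where there are three numbers: the shift along the world's x, y, z scaled (see below), then the turn, a rotation vector about the world's x, y, z scaled (see below), then the closure, from -1 (fully open) to 1 (shut). A call has exactly 10 rows; each row shifts and turns the commanded pose from where the row before left it; what a row does not reach is not made up. The controller multiplies each number of a shift by 0.15 m and each number of a turn by 2 pi rad. A row lasts 1/10 s, in which the tool goes at most 50 mm and 8.59 degrees, less where a joint would pass 70% of its speed; a pose out of reach is approached as far as the arm can. A call with a number of a shift or a turn outside -1 to 1 is refused whole. A call with a gripper value outside its range is refused whole. The fingers move at their own pace and stop on an object; the grip force is fixed at half the most. Time passes only in rows, so rows that do not move let the fingers close, or fill a call up. It gives the time, the measured TCP pose, the force and the opening at its end, in the units of the state.
- sense(): the state, without advancing time (a new reading comes with each control period).
- grab_frame(name): name is "side" or "top" or "wrist"; returns (picture, depth): 420x560x3 uint8, red, green, blue; 420x560 float32, m along the optical axis (not along the pixel's ray), 0 where there is no reading.
- camera_params(name): a dict with "vertical_fov" (degrees; the focal length in pixels is half the picture's height over the tangent of half this angle, whatever the lens; pixels are square), "cx", "cy" (the principal point, pixels), "position" and "attitude" of the camera in the world; the wrist camera has in their place "hand_eye" (4x4, takes a point from camera to tool coordinates, whose origin is the TCP and whose axes are the flange's). Camera axes: x right, y down, z forward; pixel columns grow to the right and rows downward; lengths in m; the calibration is good to about 2 mm. A picture is of the moment at which its call begins: read the wrist's pose just before it. camera_params takes no time and is no camera call.
- close_job(): hands the job in, once; it reports no verdict.
Trained networks look in the newest picture that a camera, given by its name, has taken for a name from the list of things; names that differ only in an ending like _2 or _b are one class to them, and where a whole thing is asked for, a point or a joint stands for the part that bears it (a point fixed in the world has none). Each returns a list of dicts, best first, with "confidence" (0 to 1); they miss things now and then, are a little off and sometimes report something else, mostly with a low value. They report only what shows in the picture. A call takes as long as a camera call. They do not tell look-alikes from the thing itself.
- regions_of(camera, target): "region" (420x560 bool, what is visible of it) and "extent" ([left, top, right, bottom] as shares, 0 to 1, of the picture: columns of its width, rows of its height, round what is visible of it).
- spot_point(camera, target): "centre" ([row, column] as shares, 0 to 1, of the picture: columns of its width, rows of its height: a listed point, or the origin of a listed thing).
The state is a dict: "time": time; "joint_positions": joint angles; "dq": joint speeds; "joint_efforts": joint torques, N m; "tcp_pos": TCP position; "orientation": TCP orientation; "wrist_force": force on the tool from outside, world axes, zero at the start; "moment": the same for the moment, N m; "gripper_width": finger opening in m.
Only numpy, scipy, OpenCV 4.12 (cv2) and the standard library are available. Lean on these libraries where they do the work, as an engineer would, in place of code of your own. Each camera call takes 0.05 s, during which the arm holds its last target. There are 200 camera calls.

TASK

Clean up the large brass padlock for sale: standing it on the plywood dressing board, press its plain back flat on the emery strip at the strip's open end and rub it along, kept pressed and down on the board, until it meets the end stop. Then turn it round and rub the keyhole face in the same way, again from the open end to the stop. Finally set it down gently, not dropped, upright in the middle of the empty space in the black tray with its keyhole squarely facing the tray's far side, away from the robot, and leave all the other goods where they are.

Things in the scene. Friction and masses are not known exactly. Their poses are not given: they have to be found in the camera images.
- padlock: Large brass padlock standing upright. Body 60 wide (y), 30 thick (x), 60 mm high; steel shackle, 48 wide, 10 thick, rises to 95 mm. 0.4-0.65 kg. Origin: centre of the underside, z up. The keyhole, in a round steel plate, is on its -x face and at first looks roughly to the robot; +x is the plain back. Grip its narrow sides from above, high up, shackle between the fingers: this clears the fence.
- board: Dressing board, fixed: plywood 150 (x) by 260 (y) by 12 mm thick. Origin: centre of its underside, +x roughly away from the robot. A steel angle on it is the fence, its top 44 mm above the table. The working area lies before it, x -75 to +36 mm. End stop: dark wooden bar, 22 mm high on the base, across the area's right (-y) end, its stopping face at y -110 mm; the left (+y) end is open.
- emery: Dark rigid emery strip on the fence's face towards the robot, 220 mm long (y -110 at the end stop to +110 at the open end), 28 mm high. Origin: middle of its rubbing face, 28 mm above the table (16 above the base's top); +x points into the fence, +y along it to the open end. A padlock lying flat on it has its centre at x -15 mm; when it touches the stop, at y -80 mm.
- tray: The black plastic display tray, fixed, 160 mm (x) by 220 mm (y), walls 36 mm high and 4 mm thick, floor 4 mm thick. Origin: centre of its underside; +x points to its far side, roughly away from the robot (towards the customers). Two small padlocks stand at its +y end, about 75 mm from the origin.
- spot (a point): On the tray's floor, the middle of the empty space beside the two small padlocks (35 mm from the tray's centre towards its -y end, 4 mm above the table). The axes are the tray's.
- tray_far (a point): Middle of the empty space's far wall: on the upper rim of the tray, 80 mm from the spot along the tray's +x.
- lock_a: Bystander: small brass padlock, body 40 x 18 x 36 mm, 62 mm high in all, in the tray; origin at the centre of its underside.
- lock_b: Bystander: small dark steel padlock of the same size, in the tray; origin at the centre of its underside.
- car_a: Bystander: toy saloon car 90 x 38 x 30 mm, lying about 90 mm beyond the large padlock; origin under its centre.
- oiler: Bystander: small copper oil can, 48 mm wide and 82 mm high with its thin spout, near the large padlock, about 120 mm from it towards the robot; origin under its centre.
- car_b: Bystander: toy van 100 x 42 x 47 mm behind the board; origin under its centre.
- spanner: Bystander: spanner 150 mm long lying at the back right; origin under its middle.
- jar: Bystander: brown glass jar with a steel lid, 60 mm wide and 75 mm high, at the back left; origin under its centre.
Not all that is in view belongs to the job. What is shaped like the padlock but pink, purple or turquoise is not meant.

How it is judged:
On the way, in this order (a step that is already met when the one before it is completed fails the run):
1. the plain back lies flat and pressed on the emery strip near the strip's open end (padlock centre at least 50 mm from the strip's middle), padlock down on the board (contact force between padlock and emery above 1 N and angle between the x axis of padlock and the x axis of emery, either way round below 0.08 rad and angle between padlock's own z axis and vertical below 0.1 rad and z of padlock in the frame of emery below -0.006 m and x of emery in the frame of padlock above 0 m and y of padlock in the frame of emery above 0.05 m), for 0.1 s.
2. the plain back is still pressed flat on the strip as the padlock passes its middle (within 22 mm) (contact force between padlock and emery above 1 N and angle between the x axis of padlock and the x axis of emery, either way round below 0.08 rad and angle between padlock's own z axis and vertical below 0.1 rad and z of padlock in the frame of emery below -0.006 m and x of emery in the frame of padlock above 0 m and y of padlock in the frame of emery between -0.022 and 0.022 m), for 0.05 s.
3. the plain back is still pressed flat on the strip with the padlock at the end stop (within 12 mm) (contact force between padlock and emery above 1 N and angle between the x axis of padlock and the x axis of emery, either way round below 0.08 rad and angle between padlock's own z axis and vertical below 0.1 rad and z of padlock in the frame of emery below -0.006 m and x of emery in the frame of padlock above 0 m and y of padlock in the frame of emery below -0.068 m), for 0.05 s.
4. the keyhole face lies flat and pressed on the emery strip near the strip's open end (padlock centre at least 50 mm from the strip's middle), padlock down on the board (contact force between padlock and emery above 1 N and angle between the x axis of padlock and the x axis of emery, either way round below 0.08 rad and angle between padlock's own z axis and vertical below 0.1 rad and z of padlock in the frame of emery below -0.006 m and x of emery in the frame of padlock below 0 m and y of padlock in the frame of emery above 0.05 m), for 0.1 s.
5. the keyhole face is still pressed flat on the strip as the padlock passes its middle (within 22 mm) (contact force between padlock and emery above 1 N and angle between the x axis of padlock and the x axis of emery, either way round below 0.08 rad and angle between padlock's own z axis and vertical below 0.1 rad and z of padlock in the frame of emery below -0.006 m and x of emery in the frame of padlock below 0 m and y of padlock in the frame of emery between -0.022 and 0.022 m), for 0.05 s.
6. the keyhole face is still pressed flat on the strip with the padlock at the end stop (within 12 mm) (contact force between padlock and emery above 1 N and angle between the x axis of padlock and the x axis of emery, either way round below 0.08 rad and angle between padlock's own z axis and vertical below 0.1 rad and z of padlock in the frame of emery below -0.006 m and x of emery in the frame of padlock below 0 m and y of padlock in the frame of emery below -0.068 m), for 0.05 s.
At the end, for the whole second after the job is handed in: The large padlock stands upright (within 0.1 rad) and at rest on the tray's floor (within 10 mm in height), within 40 mm of the spot, its keyhole face turned to the tray's far side within 0.25 rad, and released (horizontal distance between padlock and spot below 0.04 m and z of padlock in the frame of tray below 0.01 m and angle between padlock's own z axis and vertical below 0.1 rad and angle between the x axis of padlock and the x axis of tray, either way round below 0.25 rad and x of tray_far in the frame of padlock below 0 m and linear speed of padlock below 0.02 m/s and angular speed of padlock below 0.2 rad/s and contact force between the fingers and padlock below 0.1 N); the robot touches nothing.
It fails at once if any of the other goods is shifted more than 20 mm (distance of any of lock_a, lock_b, car_a, car_b, oiler, spanner, jar from where it was at the start of the episode above 0.02 m).
It fails at once if the large padlock is dropped (moving faster than 0.5 m/s with no finger touching it) (linear speed of padlock above 0.5 m/s and contact force between the fingers and padlock below 0.01 N).
It also fails if it takes over 70 s, if anything falls off the work surface, if the arm or the gripper's body presses on something with over 40 N, if the wrist force passes 120 N, or if a joint passes its speed limit or range.

## Working session

There is one attempt and no reset: what is moved stays moved. The work goes in short steps, Python scripts to look and compute and a tool call to move; the robot and the scene stay as the last step left them, time stands still between calls to the robot, and variables do not carry over. Pictures are saved under pics/ and viewed, on a budget of 10 in all, crops included, one or two more only if the job needs it, and the job is handed in when it is done.

Besides the shell and the picture viewer there is one more tool, called after "Request:" as a command line: name --argument value ..., lists and objects as JSON in quotes. apply_moves: Moves the arm, as the interface text tells. Shifts and turns lie within -1 to 1; 1 stands for 0.15 m of shift or 2 pi rad of turn. Its arguments: {"type":"object","properties":{"rows":{"type":"array","items":{"type":"array"}}},"required":["rows"]}

```bash
ls; mkdir -p pics; cat > h.py <<'E'
from cell import *
import numpy as np, cv2
from scipy.spatial.transform import Rotation as R
def q2R(q): return R.from_quat([q[1],q[2],q[3],q[0]]).as_matrix()
def cam(name):
    p=camera_params(name); s=sense()
    if 'hand_eye' in p:
        T=np.eye(4);T[:3,:3]=q2R(s['orientation']);T[:3,3]=s['tcp_pos'];T=T@np.array(p['hand_eye'])
    else:
        T=np.eye(4);a=np.array(p['attitude'])
        T[:3,:3]=a if a.shape==(3,3) else q2R(a);T[:3,3]=p['position']
    f=210/np.tan(np.radians(p['vertical_fov'])/2)
    return T,f,p['cx'],p['cy']
def cloud(d,c):
    T,f,cx,cy=c;v,u=np.mgrid[:420,:560]
    P=np.stack([(u-cx)/f*d,(v-cy)/f*d,d],-1)
    return P@T[:3,:3].T+T[:3,3]
def onplane(c,u,v,z):
    T,f,cx,cy=c;r=T[:3,:3]@np.array([(u-cx)/f,(v-cy)/f,1]);return T[:3,3]+r*(z-T[2,3])/r[2]
E
python3 - <<'E'
from h import *
s=sense();print({k:np.round(v,3) for k,v in s.items()})
ims=[]
for n in ['top','side']:
    c=cam(n);print(n,camera_params(n));im,d=grab_frame(n);np.savez(f'{n}0.npz',im=im,d=d)
    cv2.imwrite(f'pics/{n}0.png',im[:,:,::-1])
    P=cloud(d,c)
    for t in ['padlock','board','emery','tray','spot','tray_far','oiler','car_a','lock_a','lock_b']:
        for r in spot_point(n,t)[:3]:
            v,u=r['centre'][0]*420,r['centre'][1]*560
            print(t,round(r['confidence'],2),int(u),int(v),np.round(onplane(c,u,v,0),3),np.round(P[min(419,int(v)),min(559,int(u))],3))
E
```

```text
pics
{'time': np.float64(0.0), 'joint_positions': array([ 1.241,  0.424,  1.631, -0.   ,  1.089, -0.019]), 'dq': array([-0.   , -0.002,  0.   , -0.   ,  0.   ,  0.   ]), 'joint_efforts': array([-1.0000e-03, -5.5738e+01, -2.8175e+01,  0.0000e+00,  7.0000e-03,
        0.0000e+00]), 'tcp_pos': array([0.191, 0.595, 0.404]), 'orientation': array([-0.   ,  0.155,  0.988, -0.001]), 'wrist_force': array([-0.899, -0.53 ,  0.438]), 'moment': array([0.036, 0.049, 0.036]), 'gripper_width': np.float64(0.085)}
top {'vertical_fov': 52.53535884605622, 'cx': 287.16199338287856, 'cy': 207.72112029904824, 'position': array([ 0.3222091 , -0.00497218,  1.30710828]), 'attitude': array([ 0.06371289, -0.70016511,  0.70783031, -0.06845255])}
padlock 0.84 444 234 [ 0.479 -0.502  0.   ] [ 0.475 -0.478  0.057]
padlock 0.81 363 257 [ 0.412 -0.246  0.   ] [ 0.411 -0.238  0.043]
padlock 0.58 430 203 [ 0.579 -0.465  0.   ] [ 0.569 -0.444  0.056]
board 0.98 271 225 [0.513 0.032 0.   ] [0.515 0.035 0.007]
emery 0.58 386 166 [ 0.699 -0.332  0.   ] [ 0.699 -0.329  0.011]
emery 0.45 274 206 [0.574 0.026 0.   ] [0.567 0.
[... 1198 characters left out ...]
0.577 -0.329 -0.001]
spot 0.75 266 153 [ 0.566 -0.33   0.   ] [ 0.567 -0.303  0.02 ]
spot 0.57 301 312 [0.479 0.3   0.   ] [0.48  0.301 0.003]
spot 0.27 295 325 [0.492 0.335 0.   ] [0.494 0.336 0.004]
tray_far 0.79 262 305 [ 0.568  0.278 -0.   ] [0.568 0.28  0.005]
oiler 0.65 326 139 [ 0.368 -0.408  0.   ] [ 0.372 -0.381  0.018]
car_a 0.74 266 152 [ 0.568 -0.333 -0.   ] [ 0.567 -0.313  0.018]
car_a 0.65 200 193 [ 0.756 -0.13   0.   ] [ 0.752 -0.106  0.024]
lock_a 0.92 277 357 [0.533 0.414 0.   ] [0.534 0.424 0.016]
lock_a 0.57 319 356 [0.445 0.414 0.   ] [0.447 0.423 0.017]
lock_b 0.92 277 357 [0.533 0.414 0.   ] [0.534 0.424 0.016]
lock_b 0.57 319 356 [0.445 0.414 0.   ] [0.447 0.423 0.017]
```

```bash
python3 - <<'E'
import cv2
a=cv2.imread('pics/top0.png');b=cv2.imread('pics/side0.png')
cv2.imwrite('pics/c1.png',cv2.resize(a[120:320,100:500],(800,400),interpolation=cv2.INTER_CUBIC)); cv2.imwrite('pics/c2.png',cv2.resize(b[90:230,170:370],(800,560),interpolation=cv2.INTER_CUBIC))
E
```

```text
(no output)
```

View pics/c1.png

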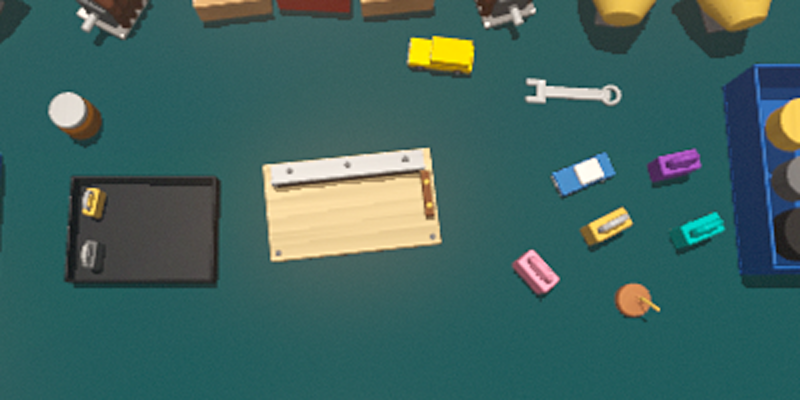

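View pics/c2.png

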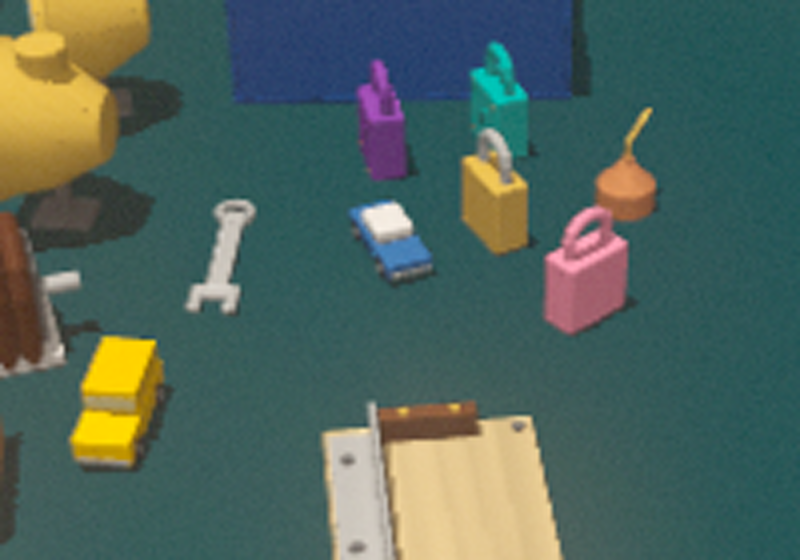

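The top crop shows the brass padlock at (606,226), the board at (350,205) with its stop on the right, and the tray at (145,230) with its small locks on the left. In the side crop the brass padlock is at (495,200), with a pink look-alike nearer and purple and turquoise ones farther away.

```bash
python3 - <<'E'
from h import *
D={}
for n in ['top','side']:
    z=np.load(n+'0.npz');P=cloud(z['d'],cam(n));D[n]=(z['im'],P)
    hsv=cv2.cvtColor(z['im'],cv2.COLOR_RGB2HSV)
    ok=z['d']>0
    def rect(m,name):
        Q=P[m&ok][:,:2];
        if len(Q)<10: print(n,name,len(Q));return
        med=np.median(Q,0)
        r=cv2.minAreaRect((Q*1000).astype(np.float32))
        print(n,name,len(Q),np.round(med*1000),np.round(r[0]),np.round(r[1]),round(r[2],1))
    X,Y,Z=P[...,0],P[...,1],P[...,2]
    reg=(abs(X-.48)<.05)&(abs(Y+.36)<.06)
    print(n,'table z',np.median(Z[(abs(X-.3)<.05)&(abs(Y)<.1)]))
    rect(reg&(Z>.053)&(Z<.068),'lockbodytop'); rect(reg&(Z>.075)&(Z<.11),'shackle');rect(reg&(Z>.02)&(Z<.11),'lock all')
    b=(abs(X-.52)<.12)&(abs(Y-.03)<.17)
    rect(b&(Z>.006),'board');rect(b&(Z>.033)&(Z<.06),'fencetop')
    rect((abs(X-.5)<.13)&(abs(Y-.34)<.14)&(Z>.027)&(Z<.045),'trayrim')
    dark=(hsv[...,2]<70)&(abs(X-.5)<.13)&(abs(Y-.34)<.14); rect(dark,'traydark')
    for z0,z1 in [(.006,.02),(.02,.03),(.03,.04),(.04,.05)]:
        rect(b&(Z>z0)&(Z<z1)&(X>.5)&(Y>-.05),f'b{z0}')
# regions
for n in ['top']:
    im,P=D[n]
    grab_frame(n)
    for t in ['board','tray','emery','padlock']:
        for r in regions_of(n,t)[:3]:
            Q=P[r['region']][:,:2]*1000;rr=cv2.minAreaRect(Q.astype(np.float32));print(t,round(r['confidence'],2),len(Q),np.round(rr[0]),np.round(rr[1]),round(rr[2],1))
E
```

```text
top table z 0.002664324680799579
top lockbodytop 151 [ 482. -359.] [ 483. -363.] [29. 61.] 25.4
top shackle 56 [ 480. -358.] [ 482. -361.] [ 9. 44.] 25.7
top lock all 240 [ 480. -355.] [ 483. -363.] [30. 61.] 25.5
top board 4212 [524.  23.] [520.  30.] [339. 237.] 89.4
top fencetop 292 [560. -22.] [563.  13.] [252.  73.] 78.0
top trayrim 626 [477. 401.] [487. 336.] [221. 158.] 89.3
top traydark 1753 [472. 390.] [515. 343.] [235. 227.] 89.3
top b0.006 1785 [542.  47.] [569.  75.] [248. 139.] 89.5
top b0.02 128 [575.  56.] [554.  44.] [ 81. 194.] 5.9
top b0.03 48 [560.  39.] [562.  42.] [  7. 180.] 5.6
top b0.04 131 [561.  49.] [562.  47.] [  8. 191.] 5.5
side table z 0.00019900096201608264
side lockbodytop 106 [ 480. -352.] [ 478. -357.] [32. 64.] 28.5
side shackle 39 [ 477. -351.] [ 478. -358.] [12. 46.] 23.7
side lock all 300 [ 479. -344.] [ 479. -356.] [33. 67.] 28.5
side board 3968 [522.  40.] [521.  17.] [295. 176.] 88.9
side fencetop 211 [556. -15.] [558.  15.] [251.  70.] 77.9
side trayrim 1341 [486. 417.] [516. 342.] [231. 225.] 89.5
side traydark 6189 [484. 336.] [513. 345.] [234. 233.] 90.0
side b0.006 1864 [544.  62.] [554.  57.] [215. 111.] 88.7
side b0.02 41 [568.  70.] [576.  51.] [ 34. 199.] 7.1
side b0.03 25 [556. 104.] [557.  62.] [  6. 171.] 5.4
side b0.04 113 [558.  55.] [558.  48.] [  6. 195.] 5.4
board 0.95 3919 [463.  13.] [283. 258.] 6.2
tray 0.74 3753 [464. 215.] [487. 195.] 79.0
emery 0.47 82 [471.  38.] [167. 260.] 73.5
padlock 0.78 272 [ 476. -497.] [30. 61.] 20.8
padlock 0.67 272 [ 407. -212.] [ 35. 447.] 26.7
padlock 0.61 284 [ 575. -471.] [30. 62.] 12.9
```

Request:
apply_moves --rows '[[[0.133,-0.3,0],[0,0,-0.0218],-1],[[0.133,-0.3,0],[0,0,-0.0218],-1],[[0.133,-0.3,0],[0,0,-0.0218],-1],[[0.133,-0.3,0],[0,0,-0.0218],-1],[[0.133,-0.3,0],[0,0,-0.0218],-1],[[0.133,-0.3,0],[0,0,-0.0218],-1],[[0.133,-0.3,0],[0,0,-0.0218],-1],[[0.133,-0.3,0],[0,0,-0.0218],-1],[[0.133,-0.3,0],[0,0,-0.0218],-1],[[0.133,-0.3,0],[0,0,-0.0218],-1]]'

```text
time: 2.35
tcp_pos: [0.391, 0.1432, 0.4051]
orientation: [0.0, 0.747, 0.665, 0.001]
wrist_force: [0.4, 0.6, 0.3]
gripper_width: 0.0856
```

Request:
apply_moves --rows '[[[0.133,-0.16,0.05],[0,0,-0.0218],-1],[[0.133,-0.16,0.05],[0,0,-0.0218],-1],[[0.133,-0.16,0.05],[0,0,-0.0218],-1],[[0.133,-0.16,0.05],[0,0,-0.0218],-1],[[0,-0.1,0.05],[0,0,-0.0218],-1],[[0,0,0],[0,0,-0.0218],-1],[[0,0,0],[0,0,-0.0218],-1],[[0,0,0],[0,0,-0.0218],-1],[[0,0,0],[0,0,-0.0218],-1],[[0,0,0],[0,0,-0.0218],-1]]'

```text
time: 3.35
tcp_pos: [0.4704, 0.034, 0.4423]
orientation: [-0.0, 0.999, 0.043, 0.0]
wrist_force: [-0.1, -0.0, -0.2]
gripper_width: 0.0856
```

```bash
python3 - <<'E'
from h import *
s=sense();print(s['time'],np.round(s['tcp_pos'],4),np.round(s['orientation'],4),np.round(s['joint_positions'],3))
print(np.round(camera_params('wrist')['hand_eye'],3))
c=cam('wrist');im,d=grab_frame('wrist');np.savez('w1.npz',im=im,d=d,T=c[0]);cv2.imwrite('pics/w1.png',im[:,:,::-1])
for t in ['board','emery']:
    for r in spot_point('wrist',t)[:2]:
        print(t,r, np.round(onplane(c,r['centre'][1]*560,r['centre'][0]*420,0 if t=='board' else .028),4))
E
```

```text
3.35 [0.4704 0.034  0.4423] [-0.000e+00  9.991e-01  4.280e-02  1.000e-04] [0.047 0.147 1.922 0.    1.073 1.532]
[[ 0.    -0.95  -0.312  0.08 ]
 [ 1.     0.     0.    -0.001]
 [-0.    -0.312  0.95   0.03 ]
 [ 0.     0.     0.     1.   ]]
board {'centre': [0.301, 0.5112], 'confidence': 0.58} [0.5228 0.026  0.    ]
emery {'centre': [0.22, 0.5209], 'confidence': 0.87} [0.5617 0.0246 0.028 ]
```

View pics/w1.png

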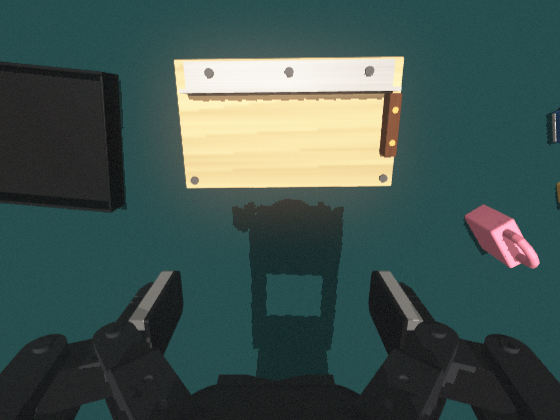

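```bash
python3 - <<'E'
from h import *
z=np.load('w1.npz');im,d,T=z['im'],z['d'],z['T'];c=cam('wrist');c=(T,)+c[1:]
print('cam',np.round(T[:3,3],3))
hsv=cv2.cvtColor(im,cv2.COLOR_RGB2HSV).astype(int)
H,S,V=[hsv[...,i] for i in range(3)]
m=(V>130)&(S<160); m[:40]=0;m[200:]=0;m[:,:150]=0;m[:,430:]=0
def fit(p,zz):
    Q=np.array([onplane(c,u,v,zz)[:2] for u,v in p]);mu=np.median(Q,0)
    vx,vy,x0,y0=cv2.fitLine(Q.astype(np.float32),cv2.DIST_HUBER,0,1e-4,1e-4).ravel();return np.round([x0,y0,np.degrees(np.arctan2(vy,vx))%180],4)
near=[(u,np.where(m[:,u])[0].max()+.5) for u in range(205,375,5)]
far=[(u,np.where(m[:,u])[0].min()-.5) for u in range(195,390,5)]
left=[(np.where(m[v])[0].min()-.5,v) for v in range(100,185,5)]
right=[(np.where(m[v])[0].max()+.5,v) for v in list(range(65,88,3))+list(range(162,184,3))]
for n,p,zz in [('near',near,.012),('far',far,.012),('left',left,.012),('right',right,.012)]: print(n,fit(p,zz))
# fence edge: dark line columns profile
g=im.mean(2)
e=[];e2=[]
for u in range(200,380,6):
    col=g[80:112,u]; k=np.argmin(col); e.append((u,80+np.argmin(np.diff(g[80:100,u]))+.5))
print('fence top front edge z.044',fit(e,.044), e[::8])
P=cloud(d,c)
for u in (240,330):
    for v in range(84,110,1): print(u,v,np.round(P[v,u]*1000),im[v,u],end=' | ')
    print()
st=[]
for v in range(108,150,4):
    row=im[v,360:400].astype(int); k=np.argmin(np.diff(row.sum(1)));st.append((360+k+.5,v))
print('stop left top edge z.034',fit(st,.034),'at .012',fit(st,.012))
E
```

```text
cam [0.55  0.042 0.412]
near [4.4810e-01 3.4800e-02 9.5413e+01]
far [5.98500e-01 3.57000e-02 9.55061e+01]
left [0.4896 0.1506 5.6298]
right [ 0.5463 -0.104   5.6119]
fence top front edge z.044 [5.59900e-01 4.69000e-02 9.56325e+01] [(200, np.float64(92.5)), (248, np.float64(92.5)), (296, np.float64(91.5)), (344, np.float64(90.5))]
240 84 [566.  84.  16.] [250 248 243] | 240 85 [565.  84.  16.] [249 246 241] | 240 86 [564.  83.  15.] [248 244 237] | 240 87 [563.  83.  16.] [250 246 240] | 240 88 [562.  83.  16.] [248 244 238] | 240 89 [550.  42. 412.] [246 241 234] | 240 90 [559.  80.  45.] [245 240 233] | 240 91 [558.  80.  44.] [240 235 226] | 240 92 [557.  80.  43.] [201 189 176] | 240 93 [556.  80.  42.] [108  91  79] | 240 94 [555.  80.  41.] [107  90  76] | 240 95 [554.  83.  12.] [139 116  89] | 240 96 [553.  83.  12.] [178 150 112] | 240 97 [552.  83.  12.] [181 151 112] | 240 98 [551.  83.  13.] [184 154 115] | 240 99 [550.  83.  13.] [181 152 112] | 240 100 [549.  83.  12.] [184 153 114] | 240 101 [548.  83.  11.] [226 191 139] | 240 102 [547.  83.  13.] [254 244 194] | 240 1
[... 715 characters left out ...]
7] | 330 95 [563. -21.  11.] [179 152 113] | 330 96 [562. -21.  12.] [180 152 114] | 330 97 [561. -21.  13.] [170 143 106] | 330 98 [560. -21.  14.] [172 145 108] | 330 99 [559. -21.  13.] [215 179 132] | 330 100 [558. -21.  13.] [252 237 184] | 330 101 [557. -22.  12.] [252 236 181] | 330 102 [556. -22.  12.] [252 234 179] | 330 103 [554. -22.  13.] [251 233 178] | 330 104 [553. -22.  13.] [251 233 178] | 330 105 [552. -22.  13.] [250 232 175] | 330 106 [551. -22.  13.] [250 230 174] | 330 107 [550. -22.  14.] [250 230 173] | 330 108 [549. -23.  12.] [249 229 172] | 330 109 [548. -23.  13.] [250 230 173] | 
stop left top edge z.034 [ 0.5332 -0.0792  5.8096] at .012 [ 0.5322 -0.0863  5.8097]
```

The wrist view shows the board squarely at (290,122), the emery edge along row 93, the stop at (391,125), and the pink lock at (500,235). The board yaw is about 5.55° and the emery origin is about (0.560, 0.0275).

Request:
apply_moves --rows '[[[0.0083,-0.328,-0.06],[0,0,0.00715],-1],[[0.0083,-0.328,-0.06],[0,0,0.00715],-1],[[0.0083,-0.328,-0.06],[0,0,0.00715],-1],[[0.0083,-0.328,-0.06],[0,0,0.00715],-1],[[0.0083,-0.328,-0.06],[0,0,0.00715],-1],[[0.0083,-0.328,-0.06],[0,0,0.00715],-1],[[0.0083,-0.328,-0.06],[0,0,0.00715],-1],[[0.0083,-0.328,-0.06],[0,0,0.00715],-1],[[0,0,0],[0,0,0],-1],[[0,0,0],[0,0,0],-1]]'

```text
time: 4.5
tcp_pos: [0.4799, -0.3602, 0.3695]
orientation: [-0.001, 0.975, 0.224, -0.0]
wrist_force: [0.7, -0.1, 0.3]
gripper_width: 0.0852
```

```bash
python3 - <<'E'
from h import *
s=sense();print(s['time'],np.round(s['tcp_pos'],4),np.round(s['orientation'],4),np.round(s['joint_positions'],3))
c=cam('wrist');im,d=grab_frame('wrist');np.savez('w2.npz',im=im,d=d,T=c[0]);cv2.imwrite('pics/w2.png',im[:,:,::-1])
P=cloud(d,c);X,Y,Z=[P[...,i] for i in range(3)]
reg=(abs(X-.48)<.05)&(abs(Y+.36)<.05)&(d>0)
for a,b in [(.054,.066),(.085,.105),(.02,.11)]:
    m=reg&(Z>a)&(Z<b);Q=P[m][:,:2]
    r=cv2.minAreaRect((Q*1000).astype(np.float32));print(a,len(Q),np.round(r[0],1),np.round(r[1],1),round(r[2],1),np.median(Z[m]))
E
```

```text
4.5 [ 0.4799 -0.3602  0.3695] [-6.000e-04  9.747e-01  2.236e-01 -4.000e-04] [-0.664  0.429  1.713  0.     1.001  0.456]
0.054 1488 [ 482.6 -360.2] [29.2 60. ] 25.6 0.06013183589439003
0.085 560 [ 482.5 -360.6] [ 9.7 40.8] 24.9 0.09171036026973027
0.02 2641 [ 482.7 -360.2] [29.3 60. ] 25.6 0.06033856959811135
```

View pics/w2.png

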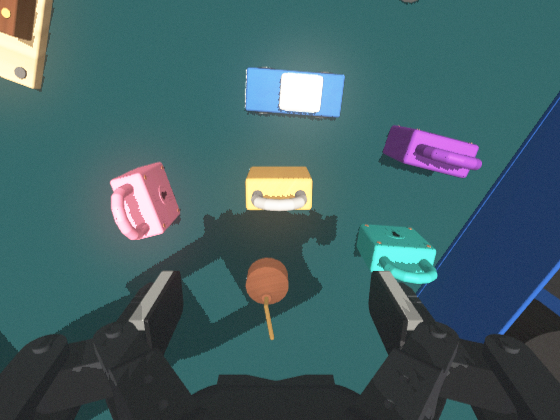

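Request:
apply_moves --rows '[[[0.018,0,-0.2],[0,0,-0.001],-1],[[0,0,-0.2],[0,0,0],-1],[[0,0,-0.2],[0,0,0],-1],[[0,0,-0.2],[0,0,0],-1],[[0,0,-0.2],[0,0,0],-1],[[0,0,-0.11],[0,0,0],-1],[[0,0,0],[0,0,0],-1],[[0,0,0],[0,0,0],1],[[0,0,0],[0,0,0],1],[[0,0,0],[0,0,0],1]]'

```text
time: 5.55
tcp_pos: [0.4839, -0.3598, 0.2059]
orientation: [0.001, 0.975, 0.221, 0.001]
wrist_force: [0.5, 0.6, 6.7]
gripper_width: 0.0591
```

Request:
apply_moves --rows '[[[0,0,0],[0,0,0],1],[[0,0,0],[0,0,0],1],[[0,0,0],[0,0,0],1],[[0,0,0.1],[0,0,0],1],[[0,0,0.1],[0,0,0],1],[[0,0,0.1],[0,0,0],1],[[0,0,0.1],[0,0,0],1],[[0,0,0.1],[0,0,0],1],[[0,0,0.1],[0,0,0],1],[[0,0,0.067],[0,0,0],1]]'

```text
time: 6.55
tcp_pos: [0.4832, -0.3594, 0.3057]
orientation: [0.001, 0.975, 0.22, 0.0]
wrist_force: [0.4, 1.2, -5.3]
gripper_width: 0.0591
```

```bash
cat > meas.py <<'E'
from h import *
def look(fn=None):
    s=sense();print(round(s['time'],2),np.round(s['tcp_pos'],4),np.round(s['orientation'],4),'w',s['gripper_width'],'F',np.round(s['wrist_force'],1),'M',np.round(s['moment'],2))
    c=cam('wrist');im,d=grab_frame('wrist');P=cloud(d,c)
    if fn: cv2.imwrite(fn,im[:,:,::-1])
    # tool frame
    Rt=q2R(s['orientation']);L=(P-np.array(s['tcp_pos']))@Rt
    x,y,z=[L[...,i] for i in range(3)]
    m=(d>0)&(abs(x)<.03)&(abs(y)<.028)&(z>.10)&(z<.25)
    return s,c,im,d,P,L,m
E
python3 - <<'E'
from meas import *
s,c,im,d,P,L,m=look('pics/w3.png')
print(m.sum())
Q=L[m];
for a in np.arange(.10,.24,.01):
    q=Q[(Q[:,2]>a)&(Q[:,2]<a+.01)]
    if len(q): print(round(a,2),len(q),np.round(q.min(0),3),np.round(q.max(0),3))
E
```

```text
6.55 [ 0.4832 -0.3594  0.3057] [6.000e-04 9.754e-01 2.204e-01 5.000e-04] w 0.05908165655987844 F [ 0.4  1.2 -5.3] M [ 0.01 -0.05  0.03]
18654
0.1 884 [-0.001 -0.028  0.1  ] [0.018 0.028 0.11 ]
0.11 3174 [-0.005 -0.028  0.11 ] [0.013 0.028 0.12 ]
0.12 1170 [-0.005 -0.024  0.12 ] [0.011 0.028 0.13 ]
0.13 812 [-0.003 -0.025  0.13 ] [0.004 0.022 0.14 ]
0.14 7287 [-0.017 -0.028  0.14 ] [0.014 0.028 0.15 ]
0.15 1474 [ 0.012 -0.028  0.15 ] [0.014 0.028 0.16 ]
0.16 1172 [ 0.012 -0.028  0.16 ] [0.014 0.028 0.17 ]
0.17 995 [ 0.012 -0.028  0.17 ] [0.014 0.028 0.18 ]
0.18 824 [ 0.012 -0.028  0.18 ] [0.014 0.028 0.19 ]
0.19 708 [ 0.012 -0.028  0.19 ] [0.014 0.028 0.2  ]
0.2 154 [ 0.012 -0.028  0.2  ] [0.013 0.028 0.204]
```

View pics/w3.png

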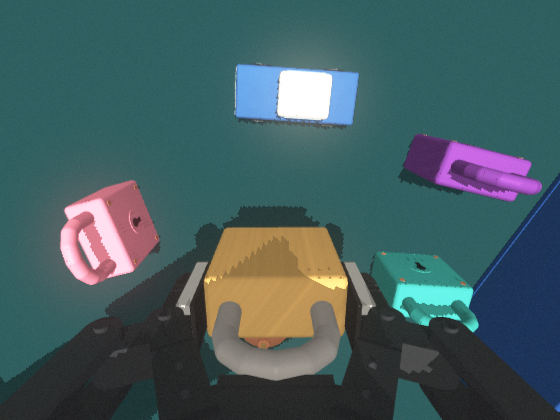

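The padlock is held at (275,300) with its plain back towards the camera. I'll fit that face for yaw and tilt in the tool frame.

```bash
cat >> meas.py <<'E'
def face(L,m):
    Q=L[m];Q=Q[(Q[:,2]>.155)&(Q[:,2]<.198)&(Q[:,0]>.0)&(abs(Q[:,1])<.026)]
    A=np.c_[Q[:,1],Q[:,2]-.18,np.ones(len(Q))];k=np.linalg.lstsq(A,Q[:,0],rcond=None)[0]
    r=Q[:,0]-A@k;print('face x=%.4f slope_y %.4f slope_z %.4f res %.4f n %d'%(k[2],k[0],k[1],r.std(),len(Q)))
E
python3 - <<'E'
from meas import *
s,c,im,d,P,L,m=look();face(L,m)
th=2*np.degrees(np.arctan2(s['orientation'][2],s['orientation'][1]));print('tool x angle',th)
u=np.array([np.cos(np.radians(5.55)),np.sin(np.radians(5.55))]);v=np.array([-u[1],u[0]])
print('start TCP target', .530*u+(.080-.0267)*v, 'emery u .5603')
E
```

```text
6.6 [ 0.4836 -0.3597  0.3069] [0.0013 0.9754 0.2204 0.0011] w 0.05885760731122067 F [ 0.3 -0.8 -3.8] M [-0.04 -0.02  0.01]
face x=0.0128 slope_y 0.0046 slope_z -0.0024 res 0.0003 n 3996
tool x angle 25.467367451487732
start TCP target [0.52236058 0.10430875] emery u .5603
```

Request:
apply_moves --rows '[[[0.0257,0.309,0],[0,0,-0.00553],1],[[0.0257,0.309,0],[0,0,-0.00553],1],[[0.0257,0.309,0],[0,0,-0.00553],1],[[0.0257,0.309,0],[0,0,-0.00553],1],[[0.0257,0.309,0],[0,0,-0.00553],1],[[0.0257,0.309,0],[0,0,-0.00553],1],[[0.0257,0.309,0],[0,0,-0.00553],1],[[0.0257,0.309,0],[0,0,-0.00553],1],[[0.0257,0.309,0],[0,0,-0.00553],1],[[0.0257,0.309,0],[0,0,-0.00553],1]]'

```text
time: 7.65
tcp_pos: [0.5213, 0.1061, 0.3033]
orientation: [0.0, 0.999, 0.048, -0.0]
wrist_force: [1.6, -0.7, -5.8]
gripper_width: 0.0587
```

Request:
apply_moves --rows '[[[0,0,0],[0,0,0],1],[[0,0,-0.1],[0,0,0],1],[[0,0,-0.1],[0,0,0],1],[[0,0,-0.1],[0,0,0],1],[[0,0,-0.1],[0,0,0],1],[[0,0,-0.07],[0,0,0],1],[[0,0,-0.05],[0,0,0],1],[[0,0,-0.03],[0,0,0],1],[[0,0,0],[0,0,0],1],[[0,0,0],[0,0,0],1]]'

```text
time: 8.65
tcp_pos: [0.5218, 0.1042, 0.2216]
orientation: [-0.0, 0.999, 0.048, 0.0]
wrist_force: [-0.2, 1.2, -5.1]
gripper_width: 0.0587
```

```bash
cat >> meas.py <<'E'
def st():
    s=sense();print(round(s['time'],2),np.round(s['tcp_pos'],4),'w',round(float(s['gripper_width']),4),'F',np.round(s['wrist_force'],1),'M',np.round(s['moment'],2))
    a=np.radians(5.55);u=np.array([np.cos(a),np.sin(a)]);v=np.array([-u[1],u[0]]);t=np.array(s['tcp_pos'])[:2]
    X=q2R(s['orientation'])
    print('u-emery %.4f  v-emery %.4f'%(t@u-.5603,t@v+.0267),'toolx deg %.2f'%np.degrees(np.arctan2(X[1,0],X[0,0])),'toolz',np.round(X[:,2],4),'Fu %.1f Fv %.1f'%(np.array(s['wrist_force'])[:2]@u,np.array(s['wrist_force'])[:2]@v), 'j',np.round(s['joint_positions'],2))
E
python3 - <<'E'
from meas import *
st();s,c,im,d,P,L,m=look('pics/w4.png');face(L,m)
E
```

```text
8.65 [0.5218 0.1042 0.2216] w 0.0587 F [-0.2  1.2 -5.1] M [-0.02 -0.07 -0.02]
u-emery -0.0308  v-emery 0.0799 toolx deg 5.56 toolz [ 6.e-04  1.e-04 -1.e+00] Fu -0.1 Fv 1.2 j [0.17 0.57 1.93 0.   0.64 1.65]
8.65 [0.5218 0.1042 0.2216] [-0.000e+00  9.988e-01  4.850e-02  3.000e-04] w 0.05873284569760936 F [-0.2  1.2 -5.1] M [-0.02 -0.07 -0.02]
face x=0.0124 slope_y 0.0051 slope_z -0.0014 res 0.0007 n 3992
```

View pics/w4.png

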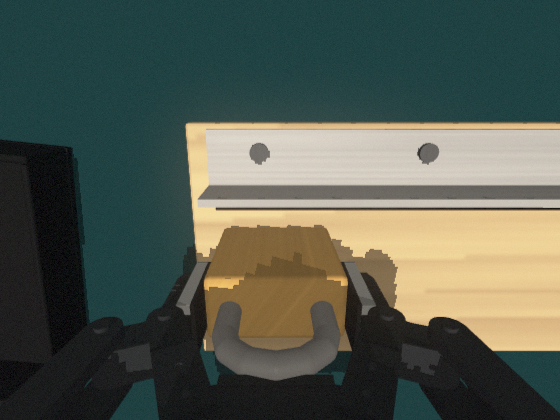

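The padlock is above the board at its open end with the fence ahead at rows 190–208. Next I'll lower it and approach the emery.

Request:
apply_moves --rows '[[[0,0,-0.015],[0,0,0],1],[[0,0,-0.015],[0,0,0],1],[[0.026,0.0026,0],[0,0,0],1],[[0.026,0.0026,0],[0,0,0],1],[[0.026,0.0026,0],[0,0,0],1],[[0.013,0.0013,0],[0,0,0],1],[[0.013,0.0013,0],[0,0,0],1],[[0,0,0],[0,0,0],1],[[0,0,0],[0,0,0],1],[[0,0,0],[0,0,0],1]]'

```text
time: 9.7
tcp_pos: [0.5344, 0.1055, 0.2181]
orientation: [0.0, 0.999, 0.048, -0.004]
wrist_force: [-15.5, -1.9, 24.8]
gripper_width: 0.0586
```

```bash
python3 -c "
from meas import *
st()"
```

```text
9.7 [0.5344 0.1055 0.2181] w 0.0586 F [-15.5  -1.9  24.8] M [-0.28  3.22 -0.08]
u-emery -0.0182  v-emery 0.0800 toolx deg 5.54 toolz [-0.0084 -0.0012 -1.    ] Fu -15.6 Fv -0.4 j [0.17 0.59 1.9  0.   0.66 1.65]
```

Request:
apply_moves --rows '[[[0,0,0.005],[0,0,0],1],[[0,0,0.005],[0,0,0],1],[[0,0,0],[0,0,0],1],[[0,0,0],[0,0,0],1],[[0,0,0],[0,0,0],1],[[0,0,0],[0,0,0],1],[[0,0,0],[0,0,0],1],[[0,0,0],[0,0,0],1],[[0,0,0],[0,0,0],1],[[0,0,0],[0,0,0],1]]'

```text
time: 10.7
tcp_pos: [0.5372, 0.1058, 0.2183]
orientation: [-0.0, 0.999, 0.048, 0.0]
wrist_force: [0.5, 0.4, -5.5]
gripper_width: 0.059
```

```bash
python3 -c "
from meas import *
st();s,c,im,d,P,L,m=look();face(L,m)"
```

```text
10.7 [0.5372 0.1058 0.2183] w 0.059 F [ 0.5  0.4 -5.5] M [-0.02 -0.13  0.01]
u-emery -0.0154  v-emery 0.0800 toolx deg 5.56 toolz [ 0.  0. -1.] Fu 0.6 Fv 0.3 j [0.17 0.59 1.9  0.   0.65 1.65]
10.7 [0.5372 0.1058 0.2183] [-0.      0.9988  0.0485  0.    ] w 0.05897406953535288 F [ 0.5  0.4 -5.5] M [-0.02 -0.13  0.01]
face x=0.0146 slope_y -0.0015 slope_z 0.1648 res 0.0055 n 5885
```

Request:
apply_moves --rows '[[[0.01,0.001,0],[0,0,0],1],[[0.01,0.001,0],[0,0,0],1],[[0.01,0.001,0],[0,0,0],1],[[0,0,0],[0,0,0],1],[[0,0,0],[0,0,0],1],[[0,0,0],[0,0,0],1],[[0,0,0],[0,0,0],1],[[0,0,0],[0,0,0],1],[[0,0,0],[0,0,0],1],[[0,0,0],[0,0,0],1]]'

```text
time: 11.75
tcp_pos: [0.5418, 0.1062, 0.2183]
orientation: [-0.0, 0.999, 0.048, 0.0]
wrist_force: [0.8, -0.3, -4.8]
gripper_width: 0.0591
```

```bash
python3 -c "
from meas import *
st()"
```

```text
11.75 [0.5418 0.1062 0.2183] w 0.0591 F [ 0.8 -0.3 -4.8] M [ 0.03 -0.08 -0.04]
u-emery -0.0108  v-emery 0.0800 toolx deg 5.56 toolz [ 1.e-04  0.e+00 -1.e+00] Fu 0.8 Fv -0.3 j [ 0.17  0.6   1.89 -0.    0.66  1.65]
```

```bash
cat >> meas.py <<'E'
def face2(fn=None):
    s,c,im,d,P,L,m=look(fn)
    Q=L[m];Q=Q[(Q[:,2]>.150)&(Q[:,2]<.199)&(Q[:,0]>-.005)&(Q[:,0]<.02)&(abs(Q[:,1])<.026)]
    k=np.array([0,0,np.median(Q[:,0])])
    for i in range(8):
        A=np.c_[Q[:,1],Q[:,2]-.18,np.ones(len(Q))];r=abs(Q[:,0]-A@k);g=r<max(.0015,.006-.001*i);k=np.linalg.lstsq(A[g],Q[g,0],rcond=None)[0]
    print('face x %.4f slopey %.4f slopez %.4f n %d/%d'%(k[2],k[0],k[1],g.sum(),len(Q)))
    T=L[m];T=T[(T[:,2]>.13)&(T[:,2]<.152)&(abs(T[:,0])<.012)&(abs(T[:,1])<.024)];
    print('top z',np.round(np.percentile(T[:,2],[10,50,90]),4), 'slope z/x',np.polyfit(T[:,0],T[:,2],1)[0])
E
python3 -c "
from meas import *
face2('pics/w5.png')"
```

```text
11.75 [0.5418 0.1062 0.2183] [-0.000e+00  9.988e-01  4.850e-02  1.000e-04] w 0.05911575463758362 F [ 0.8 -0.3 -4.8] M [ 0.03 -0.08 -0.04]
face x 0.0147 slopey 0.0008 slopez 0.1515 n 2937/5747
top z [0.1397 0.1452 0.1477] slope z/x 0.20511845654760788
```

View pics/w5.png

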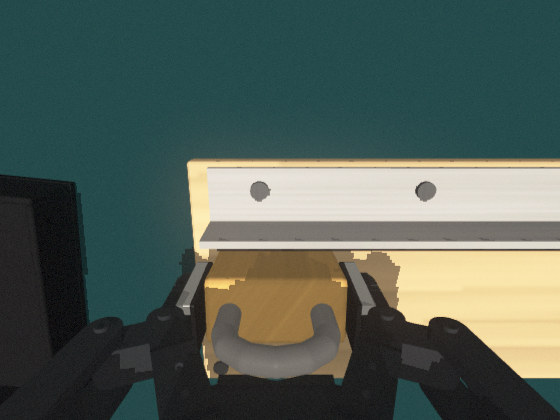

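```bash
cat >> meas.py <<'E'
def patch(L,r0,r1,c0,c1,kind):
    Q=L[r0:r1,c0:c1].reshape(-1,3);i,j=(0,2) if kind=='face' else (2,0)
    md=np.median(Q[:,i]);Q=Q[abs(Q[:,i]-md)<.006]
    mu=np.median(Q,0);Q=Q-mu;A=np.c_[Q[:,1],Q[:,j],np.ones(len(Q))];k=np.ones(3)*0
    for _ in range(4):
        g=abs(Q[:,i]-A@k)<.002;k=np.linalg.lstsq(A[g],Q[g,i],rcond=None)[0]
    print(kind,'med',np.round(mu,4),'slope y %.4f  %s %.4f'%(k[0],'xz'[j//2],k[1]),g.sum())
E
python3 -c "
from meas import *
s,c,im,d,P,L,m=look()
patch(L,282,302,240,315,'top');patch(L,282,332,250,305,'top');patch(L,253,274,225,330,'face')
print(np.round(L[250:335:4,278]*1000,1))
z=np.load('w2.npz')
"
```

```text
11.8 [0.5418 0.1062 0.2183] [-0.000e+00  9.988e-01  4.850e-02  1.000e-04] w 0.05898416017516118 F [ 0.9 -0.6 -5.3] M [ 0.03 -0.03  0.03]
top med [ 0.0065 -0.0003  0.1458] slope y -0.0002  x 0.1310 1493
top med [-0.0002 -0.0003  0.1451] slope y 0.0034  x 0.1162 2739
face med [ 0.0096 -0.0002  0.1646] slope y -0.0020  z -0.1127 2196
[[ 1.060e+01  3.000e-01  1.762e+02]
 [ 8.200e+00  4.000e-01  1.767e+02]
 [ 9.100e+00  3.000e-01  1.705e+02]
 [ 9.200e+00  3.000e-01  1.662e+02]
 [ 1.010e+01  2.000e-01  1.608e+02]
 [ 1.000e+01  2.000e-01  1.573e+02]
 [ 1.040e+01  2.000e-01  1.530e+02]
 [ 1.100e+01  1.000e-01  1.487e+02]
 [ 9.800e+00  1.000e-01  1.476e+02]
 [ 9.100e+00  1.000e-01  1.456e+02]
 [ 7.200e+00  1.000e-01  1.458e+02]
 [ 5.300e+00  1.000e-01  1.459e+02]
 [ 3.700e+00  1.000e-01  1.454e+02]
 [ 2.100e+00  1.000e-01  1.449e+02]
 [ 8.000e-01  1.000e-01  1.440e+02]
 [-1.500e+00  1.000e-01  1.446e+02]
 [-3.300e+00  1.000e-01  1.444e+02]
 [-4.900e+00  1.000e-01  1.439e+02]
 [-6.600e+00  1.000e-01  1.437e+02]
 [-1.000e+01  2.000e-01  1.454e+02]
 [-1.050e+01  2.000e-01  1.435e+02]
 [-1.280e+01  2.000e-01  1.439e+02]]
```

The lock pivoted about 0.12 rad in the grip while it dragged on the board, with its bottom going backward. I'll back off and pitch the tool to stand it upright again.

Request:
apply_moves --rows '[[[-0.03,-0.003,0.013],[0,0,0],1],[[-0.03,-0.003,0],[0.00045,-0.00468,0],1],[[-0.03,-0.003,0],[0.00045,-0.00468,0],1],[[-0.03,-0.003,0],[0.00045,-0.00468,0],1],[[-0.03,-0.003,0],[0.00045,-0.00468,0],1],[[0,0,0],[0,0,0],1],[[0,0,0],[0,0,0],1],[[0,0,0],[0,0,0],1],[[0,0,0],[0,0,0],1],[[0,0,0],[0,0,0],1]]'

```text
time: 12.85
tcp_pos: [0.5194, 0.104, 0.2203]
orientation: [-0.003, 0.997, 0.048, 0.059]
wrist_force: [0.6, 0.4, -4.8]
gripper_width: 0.059
```

```bash
cat >> meas.py <<'E'
def lockworld(cols=(235,320),fn=None):
    """plane fits in board frame B (u,v,z; origin emery) on pixels of top and front face"""
    s,c,im,d,P,L,m=look(fn)
    a=np.radians(5.55);U=np.array([[np.cos(a),np.sin(a),0],[-np.sin(a),np.cos(a),0],[0,0,1]])
    B=P@U.T-np.array([.5603,-.0267,0])
    sub=lambda r0,r1,x,y:B[r0:r1,x:y].reshape(-1,3)
    def pl(Q,i):
        md=np.median(Q[:,i]);Q=Q[abs(Q[:,i]-md)<.008];mu=np.median(Q,0);o=[k for k in range(3) if k!=i]
        A=np.c_[(Q-mu)[:,o],np.ones(len(Q))];k=np.zeros(3)
        for t in (.004,.002,.0015,.0015): g=abs((Q-mu)[:,i]-A@k)<t;k=np.linalg.lstsq(A[g],(Q-mu)[g,i],rcond=None)[0]
        print('uvz'[i],'med',np.round(mu,4),'slopes','uvz'[o[0]],round(k[0],4),'uvz'[o[1]],round(k[1],4),g.sum())
    pl(sub(282,325,250,305),2);pl(sub(254,274,*cols),0)
    print(np.round(B[246:286:3,278]*1000,1).tolist())
E
python3 -c "
from meas import *
st();lockworld()"
```

```text
12.85 [0.5194 0.104  0.2203] w 0.059 F [ 0.6  0.4 -4.8] M [ 0.    0.12 -0.02]
u-emery -0.0333  v-emery 0.0799 toolx deg 5.55 toolz [ 0.1173  0.0113 -0.993 ] Fu 0.6 Fv 0.3 j [ 0.18  0.56  1.97 -0.02  0.49  1.67]
12.85 [0.5194 0.104  0.2203] [-0.0028  0.9971  0.0484  0.0589] w 0.058988500355423926 F [ 0.6  0.4 -4.8] M [ 0.    0.12 -0.02]
z med [-0.0148  0.0802  0.0762] slopes u 0.0017 v -0.0013 2328
u med [-0.0044  0.0801  0.0585] slopes v 0.0014 z -0.0046 1695
[[-4.4, 79.5, 32.7], [-4.5, 79.5, 37.5], [-4.3, 79.6, 42.7], [-4.3, 79.6, 47.1], [-4.0, 79.6, 52.3], [-4.4, 79.7, 55.2], [-4.6, 79.7, 58.7], [-4.5, 79.7, 62.7], [-4.5, 79.7, 66.2], [-4.5, 79.8, 69.5], [-4.4, 79.8, 73.0], [-4.8, 79.8, 74.9], [-6.4, 79.8, 74.3], [-6.7, 79.8, 76.5]]
```

Request:
apply_moves --rows '[[[0,0,-0.01],[0,0,0],1],[[0.01,0.001,0],[0,0,0],1],[[0.01,0.001,0],[0,0,0],1],[[0.007,0.0007,0],[0,0,0],1],[[0.007,0.0007,0],[0,0,0],1],[[0.004,0.0004,0],[0,0,0],1],[[0,0,0],[0,0,0],1],[[0,0,0],[0,0,0],1],[[0,0,0],[0,0,0],1],[[0,0,0],[0,0,0],1]]'

```text
time: 13.9
tcp_pos: [0.5238, 0.1044, 0.2184]
orientation: [-0.003, 0.997, 0.048, 0.057]
wrist_force: [-4.7, -0.5, -2.7]
gripper_width: 0.0588
```

```bash
python3 -c "
from meas import *
st();lockworld()"
```

```text
13.9 [0.5238 0.1044 0.2184] w 0.0588 F [-4.7 -0.5 -2.7] M [0.03 1.09 0.11]
u-emery -0.0288  v-emery 0.0799 toolx deg 5.57 toolz [ 0.114   0.0107 -0.9934] Fu -4.7 Fv -0.1 j [ 0.18  0.57  1.96 -0.02  0.5   1.67]
13.9 [0.5238 0.1044 0.2184] [-0.0026  0.9972  0.0485  0.0573] w 0.05878901516923455 F [-4.7 -0.5 -2.7] M [0.03 1.09 0.11]
z med [-0.0108  0.0802  0.0743] slopes u -0.0093 v -0.0002 2329
u med [-0.0005  0.0801  0.0565] slopes v 0.0009 z 0.0016 1690
[[3.9, 79.5, 44.3], [2.3, 79.5, 44.2], [0.4, 79.5, 43.1], [-0.3, 79.5, 45.7], [-0.8, 79.6, 48.5], [-0.7, 79.6, 52.8], [-0.7, 79.6, 56.6], [-0.4, 79.7, 61.2], [-0.5, 79.7, 64.2], [-0.5, 79.7, 67.5], [-0.6, 79.7, 70.4], [-1.5, 79.8, 71.5], [-2.0, 79.8, 73.4], [-2.8, 79.8, 74.6]]
```

Request:
apply_moves --rows '[[[0.005,0.0005,0],[0,0,0],1],[[0.0052,-0.0531,0],[0,0,0],1],[[0.0052,-0.0531,0],[0,0,0],1],[[0.0052,-0.0531,0],[0,0,0],1],[[0.0052,-0.0531,0],[0,0,0],1],[[0.0052,-0.0531,0],[0,0,0],1],[[0.0052,-0.0531,0],[0,0,0],1],[[0.0052,-0.0531,0],[0,0,0],1],[[0.0052,-0.0531,0],[0,0,0],1],[[0.0052,-0.0531,0],[0,0,0],1]]'

```text
time: 14.95
tcp_pos: [0.5311, 0.0329, 0.2179]
orientation: [-0.003, 0.997, 0.049, 0.056]
wrist_force: [-5.9, 2.6, -5.4]
gripper_width: 0.059
```

```bash
python3 -c "
from meas import *
st();lockworld()"
```

```text
14.95 [0.5311 0.0329 0.2179] w 0.059 F [-5.9  2.6 -5.4] M [0.56 1.27 0.23]
u-emery -0.0285  v-emery 0.0081 toolx deg 5.58 toolz [ 0.1123  0.0115 -0.9936] Fu -5.6 Fv 3.1 j [0.04 0.57 1.96 0.02 0.5  1.5 ]
14.95 [0.5311 0.0329 0.2179] [-0.003   0.9972  0.0486  0.0565] w 0.059047704022592115 F [-5.9  2.6 -5.4] M [0.56 1.27 0.23]
z med [-0.0107  0.0084  0.0738] slopes u -0.0042 v 0.0003 2334
u med [-0.0005  0.0084  0.0559] slopes v 0.0004 z 0.0019 1693
[[3.9, 7.9, 43.8], [2.4, 7.9, 43.9], [0.3, 7.8, 42.4], [-0.6, 7.8, 44.2], [-0.8, 7.9, 47.9], [-0.2, 7.9, 53.5], [-0.8, 7.9, 55.7], [-0.4, 8.0, 60.4], [-0.5, 8.0, 63.6], [-0.9, 8.0, 65.9], [-0.1, 8.0, 71.1], [-1.0, 8.0, 71.9], [-1.2, 8.1, 74.5], [-3.0, 8.1, 73.4]]
```

Request:
apply_moves --rows '[[[0.0064,-0.0664,0],[0,0,0],1],[[0.0064,-0.0664,0],[0,0,0],1],[[0.0064,-0.0664,0],[0,0,0],1],[[0.0064,-0.0664,0],[0,0,0],1],[[0.0064,-0.0664,0],[0,0,0],1],[[0.0064,-0.0664,0],[0,0,0],1],[[0.0064,-0.0664,0],[0,0,0],1],[[0.0032,-0.0332,0],[0,0,0],1],[[0.0032,-0.0332,0],[0,0,0],1],[[0.0026,-0.0266,0],[0,0,0],1]]'

```text
time: 16.0
tcp_pos: [0.5392, -0.0506, 0.2179]
orientation: [-0.003, 0.997, 0.049, 0.056]
wrist_force: [-5.3, 2.4, -5.5]
gripper_width: 0.0586
```

Request:
apply_moves --rows '[[[0.0013,-0.0133,0],[0,0,0],1],[[0.0013,-0.0133,0],[0,0,0],1],[[0,0,0],[0,0,0],1],[[0,0,0],[0,0,0],1],[[0,0,0],[0,0,0],1],[[0,0,0],[0,0,0],1],[[0,0,0],[0,0,0],1],[[0,0,0],[0,0,0],1],[[0,0,0],[0,0,0],1],[[0,0,0],[0,0,0],1]]'

```text
time: 17.0
tcp_pos: [0.5396, -0.0546, 0.2179]
orientation: [-0.003, 0.997, 0.049, 0.057]
wrist_force: [-5.2, 1.1, -6.2]
gripper_width: 0.0588
```

```bash
python3 -c "
from meas import *
st();lockworld()"
```

```text
17.0 [ 0.5396 -0.0546  0.2179] w 0.0588 F [-5.2  1.1 -6.2] M [0.06 1.18 0.15]
u-emery -0.0285  v-emery -0.0798 toolx deg 5.58 toolz [ 0.1124  0.0118 -0.9936] Fu -5.0 Fv 1.6 j [-0.13  0.58  1.94  0.05  0.51  1.3 ]
17.0 [ 0.5396 -0.0546  0.2179] [-0.0032  0.9972  0.0486  0.0565] w 0.0587668472939534 F [-5.2  1.1 -6.2] M [0.06 1.18 0.15]
z med [-0.0106 -0.0794  0.0738] slopes u -0.0063 v 0.0015 2322
u med [-0.0005 -0.0795  0.0559] slopes v 0.0009 z 0.0031 1693
[[4.2, -80.0, 44.8], [2.5, -80.0, 44.0], [0.2, -80.0, 42.0], [-0.6, -80.0, 44.1], [-0.6, -80.0, 48.4], [-0.7, -79.9, 52.1], [-0.7, -79.9, 55.9], [-0.6, -79.9, 59.8], [-0.7, -79.9, 63.1], [-0.3, -79.8, 67.5], [-0.3, -79.8, 70.4], [-1.0, -79.8, 71.9], [-1.6, -79.8, 73.6], [-2.5, -79.8, 74.5]]
```

Request:
apply_moves --rows '[[[0.0013,-0.0133,0],[0,0,0],1],[[0.0006,-0.0066,0],[0,0,0],1],[[0,0,0],[0,0,0],1],[[0,0,0],[0,0,0],1],[[0,0,0],[0,0,0],1],[[0,0,0],[0,0,0],1],[[0,0,0],[0,0,0],1],[[0,0,0],[0,0,0],1],[[0,0,0],[0,0,0],1],[[0,0,0],[0,0,0],1]]'

```text
time: 18.05
tcp_pos: [0.5398, -0.0564, 0.2179]
orientation: [-0.004, 0.997, 0.049, 0.056]
wrist_force: [-5.6, 9.9, -4.1]
gripper_width: 0.0589
```

```bash
python3 -c "
from meas import *
st()"
```

```text
18.05 [ 0.5398 -0.0564  0.2179] w 0.0589 F [-5.6  9.9 -4.1] M [1.83 1.11 0.36]
u-emery -0.0285  v-emery -0.0817 toolx deg 5.56 toolz [ 0.1119  0.0133 -0.9936] Fu -4.6 Fv 10.4 j [-0.13  0.58  1.94  0.06  0.51  1.29]
```

Stop contact confirmed: Fv rose from about 1.6 to 10 N. Now I'll back off, lift and turn the padlock 180°.

Request:
apply_moves --rows '[[[-0.0019,0.02,0],[0,0,0],1],[[-0.0995,-0.0097,0],[0,0,0],1],[[-0.0995,-0.0097,0],[0,0,0],1],[[0,0,0.12],[0,0,0],1],[[0,0,0.12],[0,0,0],1],[[0,0,0.12],[0,0,0],1],[[0,0,0.12],[0,0,0.0237],1],[[0,0,0.12],[0,0,0.0237],1],[[0.0161,0.0875,0],[0,0,0.0237],1],[[0.0161,0.0875,0],[0,0,0.0237],1]]'

```text
time: 19.05
tcp_pos: [0.5166, -0.0314, 0.3098]
orientation: [-0.019, 0.938, 0.341, 0.057]
wrist_force: [-0.0, -0.5, -5.9]
gripper_width: 0.0587
```

Request:
apply_moves --rows '[[[0.0161,0.0875,0],[0,0,0.0237],1],[[0.0161,0.0875,0],[0,0,0.0237],1],[[0.0161,0.0875,0],[0,0,0.0237],1],[[0.0161,0.0875,0],[0,0,0.0237],1],[[0.0161,0.0875,0],[0,0,0.0237],1],[[0.0161,0.0875,0],[0,0,0.0237],1],[[0.0161,0.0875,0],[0,0,0.0237],1],[[0.0161,0.0875,0],[0,0,0.0237],1],[[0.0161,0.0875,0],[0,0,0.0237],1],[[0.0161,0.0875,0],[0,0,0.0237],1]]'

```text
time: 20.05
tcp_pos: [0.5406, 0.1004, 0.3088]
orientation: [-0.052, 0.458, 0.887, 0.027]
wrist_force: [0.5, 0.5, -5.4]
gripper_width: 0.0587
```

Request:
apply_moves --rows '[[[0,0,0],[0,0,0.0237],1],[[0,0,0],[0,0,0.0237],1],[[0,0,0],[0,0,0.0237],1],[[0,0,0],[0,0,0.0237],1],[[0,0,0],[0,0,0.0237],1],[[0,0,0],[0,0,0.0237],1],[[0,0,0],[0,0,0.0237],1],[[0,0,0],[0,0,0.0023],1],[[0,0,0],[0,0,0],1],[[0,0,0],[0,0,0],1]]'

```text
time: 21.05
tcp_pos: [0.5404, 0.0999, 0.3088]
orientation: [-0.059, -0.047, 0.997, -0.003]
wrist_force: [0.1, 0.0, -5.9]
gripper_width: 0.0589
```

```bash
python3 -c "
from meas import *
st();lockworld(fn='pics/w6.png')"
```

```text
21.05 [0.5404 0.0999 0.3088] w 0.0589 F [ 0.1  0.  -5.9] M [-0.03 -0.15  0.04]
u-emery -0.0128  v-emery 0.0738 toolx deg -174.61 toolz [-0.1168 -0.0109 -0.9931] Fu 0.1 Fv 0.0 j [ 0.16  0.47  1.83  0.01  0.96 -1.51]
21.05 [0.5404 0.0999 0.3088] [-0.0587 -0.0469  0.9972 -0.0027] w 0.05893403442200657 F [ 0.1  0.  -5.9] M [-0.03 -0.15  0.04]
z med [-0.0324  0.0755  0.1648] slopes u 0.0 v -0.0029 2327
u med [-0.0428  0.0756  0.1475] slopes v 0.0036 z 0.0041 1692
[[-42.8, 76.3, 121.7], [-42.8, 76.2, 126.6], [-42.9, 76.2, 131.5], [-42.9, 76.2, 136.2], [-42.9, 76.1, 140.4], [-42.8, 76.1, 144.2], [-42.8, 76.1, 147.9], [-42.7, 76.0, 151.3], [-42.8, 76.0, 155.2], [-42.7, 76.0, 158.1], [-42.6, 76.0, 161.2], [-42.3, 76.0, 163.5], [-41.3, 75.9, 164.3], [-40.1, 75.9, 164.4]]
```

View pics/w6.png

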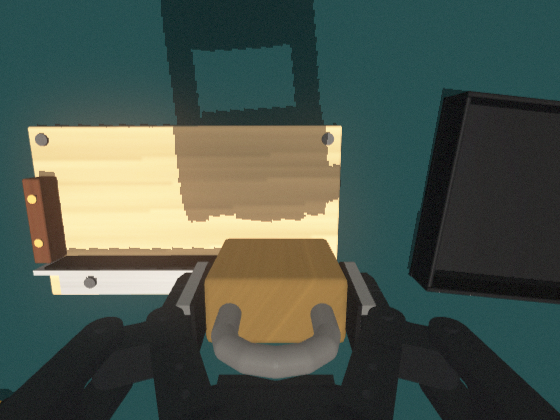

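The flipped lock is upright (slopes under 0.005 rad), with its plain back to the camera and its keyhole side towards the emery. The board and stop (42,220) are as expected.

Request:
apply_moves --rows '[[[0,0,-0.12],[0,0,0],1],[[0,0,-0.12],[0,0,0],1],[[0,0,-0.12],[0,0,0],1],[[0,0,-0.12],[0,0,0],1],[[0,0,-0.08],[0,0,0],1],[[0,0,-0.043],[0,0,0],1],[[0.022,0.0021,0],[0,0,0],1],[[0.022,0.0021,0],[0,0,0],1],[[0.022,0.0021,0],[0,0,0],1],[[0,0,0],[0,0,0],1]]'

```text
time: 22.1
tcp_pos: [0.5512, 0.1009, 0.2191]
orientation: [-0.058, -0.048, 0.997, -0.003]
wrist_force: [0.4, -0.2, -5.5]
gripper_width: 0.0587
```

```bash
python3 -c "
from meas import *
st();lockworld()"
```

```text
22.1 [0.5512 0.1009 0.2191] w 0.0587 F [ 0.4 -0.2 -5.5] M [ 0.04 -0.1  -0.01]
u-emery -0.0020  v-emery 0.0738 toolx deg -174.45 toolz [-0.1151 -0.0109 -0.9933] Fu 0.4 Fv -0.2 j [ 0.16  0.62  1.83  0.01  0.8  -1.52]
22.1 [0.5512 0.1009 0.2191] [-0.0578 -0.0483  0.9972 -0.0027] w 0.05871264247173545 F [ 0.4 -0.2 -5.5] M [ 0.04 -0.1  -0.01]
z med [-0.0213  0.0755  0.0751] slopes u 0.0042 v -0.0007 2317
u med [-0.0317  0.0756  0.0575] slopes v 0.0018 z 0.0026 1693
[[-31.9, 76.2, 32.6], [-32.1, 76.2, 38.1], [-32.0, 76.2, 42.6], [-31.6, 76.1, 45.8], [-31.6, 76.1, 50.3], [-31.3, 76.1, 53.5], [-32.0, 76.0, 59.1], [-31.8, 76.0, 62.2], [-31.5, 76.0, 65.0], [-31.8, 75.9, 69.0], [-31.1, 75.9, 70.4], [-31.4, 75.9, 74.3], [-29.8, 75.9, 73.6], [-29.5, 75.9, 75.8]]
```

Request:
apply_moves --rows '[[[0.008,0.0008,-0.004],[0,0,0],1],[[0.008,0.0008,0],[0,0,0],1],[[0.006,0.0006,0],[0,0,0],1],[[0.004,0.0004,0],[0,0,0],1],[[0,0,0],[0,0,0],1],[[0,0,0],[0,0,0],1],[[0,0,0],[0,0,0],1],[[0,0,0],[0,0,0],1],[[0,0,0],[0,0,0],1],[[0,0,0],[0,0,0],1]]'

```text
time: 23.15
tcp_pos: [0.5535, 0.1011, 0.2176]
orientation: [-0.06, -0.048, 0.997, -0.003]
wrist_force: [-4.7, -1.0, -2.9]
gripper_width: 0.0587
```

```bash
python3 -c "
from meas import *
st();lockworld()"
```

```text
23.15 [0.5535 0.1011 0.2176] w 0.0587 F [-4.7 -1.  -2.9] M [-0.05  0.85  0.11]
u-emery 0.0004  v-emery 0.0738 toolx deg -174.44 toolz [-0.1191 -0.0116 -0.9928] Fu -4.8 Fv -0.6 j [ 0.16  0.63  1.83  0.01  0.81 -1.52]
23.15 [0.5535 0.1011 0.2176] [-0.0599 -0.0484  0.997  -0.0029] w 0.058745913431606435 F [-4.7 -1.  -2.9] M [-0.05  0.85  0.11]
z med [-0.0196  0.0754  0.0736] slopes u -0.0044 v -0.0007 2327
u med [-0.03    0.0755  0.0562] slopes v 0.0017 z 0.0075 1695
[[-30.4, 76.2, 31.4], [-30.4, 76.1, 36.6], [-30.3, 76.1, 40.9], [-30.2, 76.1, 45.1], [-29.5, 76.0, 47.4], [-30.0, 76.0, 53.0], [-30.4, 76.0, 57.8], [-29.9, 75.9, 60.4], [-29.9, 75.9, 63.6], [-29.7, 75.9, 66.7], [-30.0, 75.9, 70.6], [-29.4, 75.8, 72.3], [-27.9, 75.8, 71.7], [-27.6, 75.8, 74.1]]
```

Request:
apply_moves --rows '[[[0.005,0.0005,0],[0,0,0],1],[[0.0055,-0.0564,0],[0,0,0],1],[[0.0055,-0.0564,0],[0,0,0],1],[[0.0055,-0.0564,0],[0,0,0],1],[[0.0055,-0.0564,0],[0,0,0],1],[[0.0055,-0.0564,0],[0,0,0],1],[[0.0055,-0.0564,0],[0,0,0],1],[[0.0055,-0.0564,0],[0,0,0],1],[[0.0055,-0.0564,0],[0,0,0],1],[[0.0055,-0.0564,0],[0,0,0],1]]'

```text
time: 24.2
tcp_pos: [0.5612, 0.0252, 0.217]
orientation: [-0.061, -0.048, 0.997, -0.002]
wrist_force: [-5.7, 3.2, -5.4]
gripper_width: 0.0588
```

```bash
python3 -c "
from meas import *
st();lockworld()"
```

```text
24.2 [0.5612 0.0252 0.217 ] w 0.0588 F [-5.7  3.2 -5.4] M [0.61 0.95 0.06]
u-emery 0.0007  v-emery -0.0025 toolx deg -174.44 toolz [-0.1207 -0.0107 -0.9926] Fu -5.4 Fv 3.7 j [ 0.03  0.63  1.83 -0.01  0.81 -1.63]
24.2 [0.5612 0.0252 0.217 ] [-0.0607 -0.0484  0.997  -0.0024] w 0.058758999153734025 F [-5.7  3.2 -5.4] M [0.61 0.95 0.06]
z med [-0.0194 -0.0007  0.0731] slopes u -0.0068 v 0.0028 2342
u med [-0.03   -0.0006  0.0557] slopes v 0.0011 z 0.0113 1694
[[-30.2, 0.1, 30.2], [-30.2, 0.0, 35.3], [-30.2, -0.0, 40.3], [-30.3, -0.1, 45.1], [-30.2, -0.1, 48.9], [-30.2, -0.1, 53.1], [-29.8, -0.2, 56.0], [-29.3, -0.2, 58.4], [-29.8, -0.2, 63.1], [-30.3, -0.3, 67.7], [-30.1, -0.3, 70.4], [-29.2, -0.3, 71.4], [-28.2, -0.3, 72.2], [-27.2, -0.3, 72.8]]
```

Request:
apply_moves --rows '[[[0.0064,-0.0664,0],[0,0,0],1],[[0.0064,-0.0664,0],[0,0,0],1],[[0.0064,-0.0664,0],[0,0,0],1],[[0.0064,-0.0664,0],[0,0,0],1],[[0.0064,-0.0664,0],[0,0,0],1],[[0.0064,-0.0664,0],[0,0,0],1],[[0.0064,-0.0664,0],[0,0,0],1],[[0.0032,-0.0332,0],[0,0,0],1],[[0.0026,-0.0266,0],[0,0,0],1],[[0,0,0],[0,0,0],1]]'

```text
time: 25.25
tcp_pos: [0.5688, -0.0534, 0.217]
orientation: [-0.061, -0.048, 0.997, -0.002]
wrist_force: [-5.6, 3.0, -4.1]
gripper_width: 0.0587
```

Request:
apply_moves --rows '[[[0.0013,-0.0133,0],[0,0,0],1],[[0.0013,-0.0133,0],[0,0,0],1],[[0,0,0],[0,0,0],1],[[0,0,0],[0,0,0],1],[[0,0,0],[0,0,0],1],[[0,0,0],[0,0,0],1],[[0,0,0],[0,0,0],1],[[0,0,0],[0,0,0],1],[[0,0,0],[0,0,0],1],[[0,0,0],[0,0,0],1]]'

```text
time: 26.25
tcp_pos: [0.5689, -0.0544, 0.2171]
orientation: [-0.061, -0.048, 0.997, 0.0]
wrist_force: [-5.6, 22.2, -1.4]
gripper_width: 0.0585
```

```bash
python3 -c "
from meas import *
st();lockworld()"
```

```text
26.25 [ 0.5689 -0.0544  0.2171] w 0.0585 F [-5.6 22.2 -1.4] M [ 4.13  1.03 -0.15]
u-emery 0.0007  v-emery -0.0825 toolx deg -174.48 toolz [-0.1218 -0.0057 -0.9925] Fu -3.4 Fv 22.7 j [-0.11  0.64  1.81 -0.03  0.82 -1.76]
26.25 [ 0.5689 -0.0544  0.2171] [-6.11e-02 -4.79e-02  9.97e-01  1.00e-04] w 0.05852987042301995 F [-5.6 22.2 -1.4] M [ 4.13  1.03 -0.15]
z med [-0.0196 -0.0799  0.0732] slopes u -0.0061 v 0.0061 2327
u med [-0.03   -0.0797  0.0557] slopes v 0.0012 z 0.0088 1695
[[-30.5, -79.0, 31.0], [-30.4, -79.0, 36.0], [-30.3, -79.1, 40.2], [-30.2, -79.1, 44.6], [-30.3, -79.2, 49.3], [-30.0, -79.2, 52.4], [-30.1, -79.3, 56.7], [-30.1, -79.4, 60.3], [-29.9, -79.4, 63.4], [-29.9, -79.4, 66.7], [-29.9, -79.5, 70.0], [-29.6, -79.5, 72.4], [-28.2, -79.5, 72.0], [-27.4, -79.5, 73.1]]
```

Both faces are rubbed to the stop (Fv 22 N, still flat). Next I'll back off, lift and carry it to the tray.

Request:
apply_moves --rows '[[[-0.0026,0.0265,0],[0,0,0],1],[[-0.0995,-0.0097,0],[0,0,0],1],[[-0.0995,-0.0097,0],[0,0,0],1],[[0,0,0.12],[0,0,0],1],[[0,0,0.12],[0,0,0],1],[[0,0,0.12],[0,0,0],1],[[0,0,0.12],[0,0,0],1],[[0,0,0.11],[0,0,0],1],[[0,0,0],[0,0,0],1],[[0,0,0],[0,0,0],1]]'

```text
time: 27.3
tcp_pos: [0.5403, -0.0565, 0.3063]
orientation: [-0.058, -0.048, 0.997, -0.003]
wrist_force: [-0.0, -0.2, -5.9]
gripper_width: 0.0591
```

Request:
apply_moves --rows '[[[-0.024,0.2367,0],[0,0,-0.00172],1],[[-0.024,0.2367,0],[0,0,-0.00172],1],[[-0.024,0.2367,0],[0,0,-0.00172],1],[[-0.024,0.2367,0],[0,0,-0.00172],1],[[-0.024,0.2367,0],[0,0,-0.00172],1],[[-0.024,0.2367,0],[0,0,-0.00172],1],[[-0.024,0.2367,0],[0,0,-0.00172],1],[[-0.024,0.2367,0],[0,0,-0.00172],1],[[-0.024,0.2367,0],[0,0,-0.00172],1],[[-0.024,0.2367,0],[0,0,-0.00172],1]]'

```text
time: 28.3
tcp_pos: [0.5035, 0.2999, 0.3047]
orientation: [-0.06, 0.006, 0.998, -0.0]
wrist_force: [0.7, 1.4, -6.5]
gripper_width: 0.0585
```

Request:
apply_moves --rows '[[[0,0,-0.05],[0,0,0],1],[[0,0,0],[0,0,0],1],[[0,0,0],[0,0,0],1],[[0,0,0],[0,0,0],1],[[0,0,0],[0,0,0],1],[[0,0,0],[0,0,0],1],[[0,0,0],[0,0,0],1],[[0,0,0],[0,0,0],1],[[0,0,0],[0,0,0],1],[[0,0,0],[0,0,0],1]]'

```text
time: 29.3
tcp_pos: [0.504, 0.2986, 0.2988]
orientation: [-0.059, 0.005, 0.998, 0.0]
wrist_force: [0.6, -0.4, -5.3]
gripper_width: 0.0589
```

```bash
python3 -c "
from meas import *
st();s,c,im,d,P,L,m=look('pics/w7.png')
print('top',np.round(np.median(P[282:325,250:305].reshape(-1,3),0),4),'face',np.round(np.median(P[254:274,235:320].reshape(-1,3),0),4))
im,d=grab_frame('top');cv2.imwrite('pics/t7.png',im[:,:,::-1])
c=cam('top')
for n in ['spot','tray','tray_far']:
  for r in spot_point('top',n)[:2]:
    print(n,round(r['confidence'],2),onplane(c,r['centre'][1]*560,r['centre'][0]*420,.036 if n=='tray_far' else .004))
"
```

```text
29.3 [0.504  0.2986 0.2988] w 0.0589 F [ 0.6 -0.4 -5.3] M [ 0.05 -0.07 -0.04]
u-emery -0.0298  v-emery 0.2752 toolx deg 179.37 toolz [-0.1178  0.0015 -0.993 ] Fu 0.6 Fv -0.4 j [ 0.5   0.52  1.76  0.07  0.97 -1.1 ]
29.3 [0.504  0.2986 0.2988] [-5.900e-02  5.500e-03  9.982e-01  4.000e-04] w 0.05894447092624762 F [ 0.6 -0.4 -5.3] M [ 0.05 -0.07 -0.04]
top [0.4842 0.3004 0.1548] face [0.4738 0.3006 0.1373]
spot 0.91 [0.4914598  0.30350553 0.004     ]
tray 0.89 [0.49437199 0.33251081 0.004     ]
tray_far 0.65 [0.55697153 0.30369994 0.036     ]
```

View pics/w7.png

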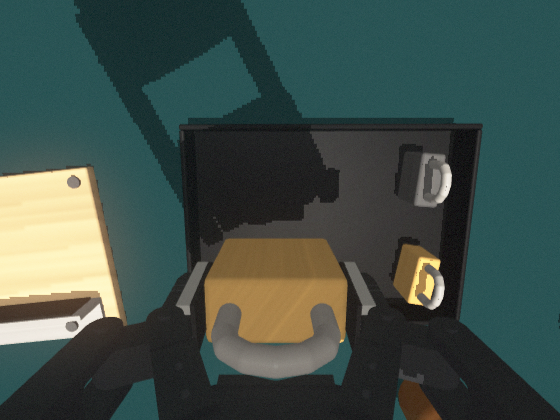

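The lock is over the middle of the empty space at about (0.489, 0.3005), and the two small locks at right are clear. Lowering.

Request:
apply_moves --rows '[[[0,0,-0.12],[0,0,0],1],[[0,0,-0.12],[0,0,0],1],[[0,0,-0.12],[0,0,0],1],[[0,0,-0.12],[0,0,0],1],[[0,0,-0.06],[0,0,0],1],[[0,0,-0.03],[0,0,0],1],[[0,0,-0.015],[0,0,0],1],[[0,0,0],[0,0,0],1],[[0,0,0],[0,0,0],1],[[0,0,0],[0,0,0],1]]'

```text
time: 30.55
tcp_pos: [0.5042, 0.2987, 0.2117]
orientation: [-0.059, 0.006, 0.998, 0.001]
wrist_force: [-0.6, -0.8, -4.5]
gripper_width: 0.0587
```

Request:
apply_moves --rows '[[[0,0,-0.007],[0,0,0],1],[[0,0,-0.007],[0,0,0],1],[[0,0,0],[0,0,0],1],[[0,0,0],[0,0,0],1],[[0,0,0],[0,0,0],1],[[0,0,0],[0,0,0],1],[[0,0,0],[0,0,0],1],[[0,0,0],[0,0,0],1],[[0,0,0],[0,0,0],1],[[0,0,0],[0,0,0],1]]'

```text
time: 31.55
tcp_pos: [0.504, 0.2986, 0.2089]
orientation: [-0.059, 0.006, 0.998, 0.0]
wrist_force: [-0.1, 1.0, -5.4]
gripper_width: 0.0593
```

Not touching yet, so I'll go on in small steps.

Request:
apply_moves --rows '[[[0,0,-0.005],[0,0,0],1],[[0,0,-0.005],[0,0,0],1],[[0,0,0],[0,0,0],1],[[0,0,0],[0,0,0],1],[[0,0,0],[0,0,0],1],[[0,0,0],[0,0,0],1],[[0,0,0],[0,0,0],1],[[0,0,0],[0,0,0],1],[[0,0,0],[0,0,0],1],[[0,0,0],[0,0,0],1]]'

```text
time: 32.55
tcp_pos: [0.504, 0.2986, 0.2084]
orientation: [-0.059, 0.006, 0.998, 0.0]
wrist_force: [-3.3, -1.1, 7.0]
gripper_width: 0.059
```

Floor contact. I'll ease off slightly and open.

Request:
apply_moves --rows '[[[0,0,0.004],[0,0,0],1],[[0,0,0],[0,0,0],1],[[0,0,0],[0,0,0],1],[[0,0,0],[0,0,0],-1],[[0,0,0],[0,0,0],-1],[[0,0,0],[0,0,0],-1],[[0,0,0],[0,0,0],-1],[[0,0,0],[0,0,0],-1],[[0,0,0],[0,0,0],-1],[[0,0,0],[0,0,0],-1]]'

```text
time: 33.55
tcp_pos: [0.504, 0.2986, 0.2079]
orientation: [-0.059, 0.006, 0.998, 0.0]
wrist_force: [0.1, 0.5, -0.2]
gripper_width: 0.0853
```

```bash
python3 -c "
from meas import *
st();s,c,im,d,P,L,m=look()
print('top',np.round(np.median(P[282:325,250:305].reshape(-1,3),0),4),'face',np.round(np.median(P[254:274,235:320].reshape(-1,3),0),4))
"
```

```text
33.55 [0.504  0.2986 0.2079] w 0.0853 F [ 0.1  0.5 -0.2] M [-0.01 -0.05  0.  ]
u-emery -0.0298  v-emery 0.2751 toolx deg 179.36 toolz [-0.1179  0.0014 -0.993 ] Fu 0.2 Fv 0.4 j [ 0.5   0.66  1.78  0.08  0.8  -1.12]
33.55 [0.504  0.2986 0.2079] [-5.900e-02  5.600e-03  9.982e-01  4.000e-04] w 0.08528253291378837 F [ 0.1  0.5 -0.2] M [-0.01 -0.05  0.  ]
top [0.484  0.3004 0.0643] face [0.4736 0.3005 0.0474]
```

Released and standing. Retracting straight up.

Request:
apply_moves --rows '[[[0,0,0.05],[0,0,0],-1],[[0,0,0.1],[0,0,0],-1],[[0,0,0.15],[0,0,0],-1],[[0,0,0.2],[0,0,0],-1],[[0,0,0.2],[0,0,0],-1],[[0,0,0.2],[0,0,0],-1],[[0,0,0.2],[0,0,0],-1],[[0,0,0.1],[0,0,0],-1],[[0,0,0],[0,0,0],-1],[[0,0,0],[0,0,0],-1]]'

```text
time: 34.6
tcp_pos: [0.5036, 0.2984, 0.3876]
orientation: [-0.059, 0.006, 0.998, 0.0]
wrist_force: [-0.6, 0.1, 0.1]
gripper_width: 0.0854
```

```bash
python3 -c "
from meas import *
st();s,c,im,d,P,L,m=look('pics/w8.png')
X,Y,Z=[P[...,i] for i in range(3)]
for a,b,n in [(.054,.07,'body'),(.09,.11,'shackle')]:
    q=P[(d>0)&(abs(X-.49)<.05)&(abs(Y-.30)<.05)&(Z>a)&(Z<b)][:,:2]*1000;r=cv2.minAreaRect(q.astype(np.float32));print(n,np.round(r[0]),np.round(r[1]),r[2])
q=P[(d>0)&(abs(X-.49)<.11)&(abs(Y-.34)<.14)&(Z>.03)&(Z<.042)&(im.max(2)<90)][:,:2]*1000;r=cv2.minAreaRect(q.astype(np.float32));print('rim',np.round(r[0]),np.round(r[1]),r[2])
im,d=grab_frame('top');im0=np.load('top0.npz')['im']
cv2.imwrite('pics/t8.png',np.vstack([cv2.resize(im0[120:310,100:500],(600,285)),cv2.resize(im[120:310,100:500],(600,285))])[:,:,::-1])
"
```

```text
34.6 [0.5036 0.2984 0.3876] w 0.0854 F [-0.6  0.1  0.1] M [ 0.01  0.02 -0.03]
u-emery -0.0302  v-emery 0.2750 toolx deg 179.36 toolz [-0.1181  0.0013 -0.993 ] Fu -0.6 Fv 0.2 j [ 0.5   0.41  1.71  0.06  1.14 -1.09]
34.6 [0.5036 0.2984 0.3876] [-5.920e-02  5.600e-03  9.982e-01  3.000e-04] w 0.08540566497726958 F [-0.6  0.1  0.1] M [ 0.01  0.02 -0.03]
body [488. 300.] [60. 29.] 89.59691619873047
shackle [489. 300.] [40. 10.] 88.50505065917969
rim [487. 340.] [220. 160.] 89.61366271972656
```

View pics/w8.png

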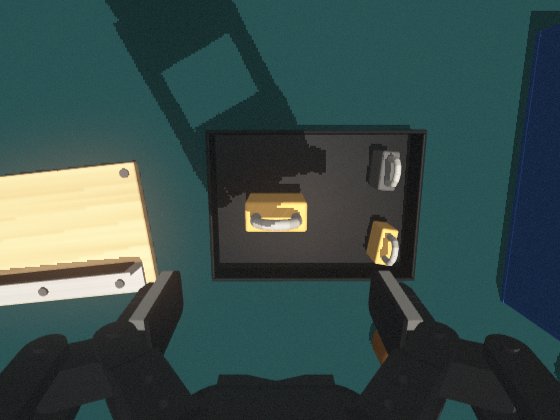

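View pics/t8.png

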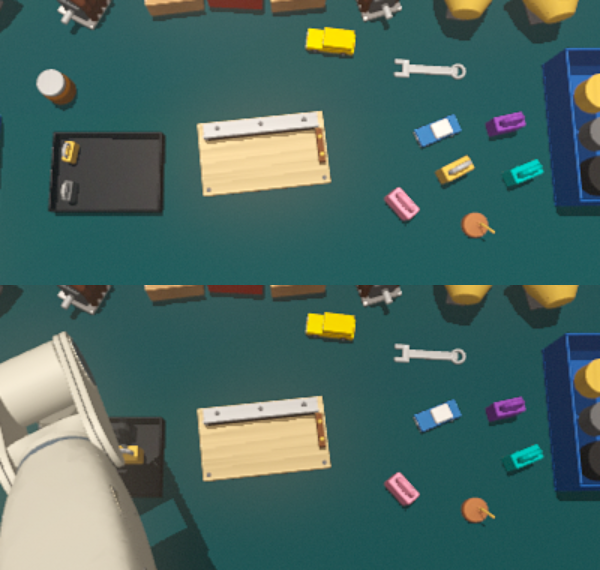

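The wrist view shows the lock upright at (276,213), squarely in the empty space, with the small locks undisturbed. In the before/after top views the visible goods have not moved; the arm hides the jar.

```bash
python3 -c "
from cell import *
print(close_job())"
```

```text
the job is handed in; nothing more can be done
None
```

I rubbed both faces of the large brass padlock along the emery strip from the open end to the stop, stood it in the tray, and handed the job in at about 35 s. The hand-in gives no verdict.

- **Rubbing:** At every check I made during the two passes, the emery force was about 3–6 N and the face lay flat on the strip to within about 0.01 rad. The force along the strip then rose to 10 N on the first pass and 22 N on the second, showing the padlock had met the stop. Throughout, its underside was about 2–3 mm above the board by camera measurement, never firmly on it. That is within the height limit you gave.
- **Mishap:** On the first approach the padlock dragged on the board, with about 30 N of downward force, and pivoted about 0.12 rad in the grip. I tilted the tool to stand it upright again before it touched the strip, and the check after that showed it upright.
- **Placing:** It was lowered until it touched the floor, then released, and it stands upright at about (0.488, 0.300). The spot works out at about (0.487, 0.305) from the last tray-rim fit; an earlier estimate was about (0.491, 0.3035). It is square to the tray to within about 0.01 rad.
- **Keyhole direction:** It should face the far side, because the plain back was seen facing the robot side. I never saw the keyhole itself.
- **Other goods:** Nothing visible in the before/after pictures had moved. The arm hid the jar in the last picture, so I did not confirm it, but the arm never worked near it.

I viewed 10 pictures in all, which is the full budget.

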